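# Open the disinfectant tablet tub

### The arm

A 6-joint arm with a two-finger parallel gripper is mounted at the origin on the work surface. World frame = base frame: x ahead of the robot, y to its left, z up, the work surface at z = 0. Lengths are in m, angles in rad, forces in N, time in s.
With the tool pointing down it reaches from about 0.35 to 0.975 m from the base axis. Payload 4.9 kg.
Tool frame: the origin (TCP) lies at the very end of the fingers, on their centre line; the grasp point (between the pads) lies 19 mm behind it (pinch_z is the distance from the TCP to the grasp point, in m); z points along the fingers, y is the line along which they close (so a half turn about z gives the same grasp; the last joint's range is limited). The gripper opens to 85 mm and grips with 20 to 120 N. Pads are 22 mm wide; open, the fingers measure 114 mm over their backs; the gripper's body (76 mm by 85 mm) begins 54 mm behind the grasp point. The pads swing forward as they close: fully open they stand 13 mm farther back than shut.
Start: joints at [-1.357, 0.053, 1.613, -0, 1.476, -0.119], TCP at [0.204, -0.591, 0.231] pointing down, gripper open.
Joint ranges: [-3.01, 3.01], [-1.01, 2.22], [0.06, 2.58], [-1.02, 4.17], [0.09, 2.62], [-3.14, 3.14]. Speed limits (rad/s): [2.57, 2.57, 3.14, 3.14, 3.14, 3.14].

### API

Orientations are given as a unit quaternion [w, x, y, z].
In Python, from plant import * gives the robot as it stands. The module is installed in compiled form; this text tells all that it offers.
- The arm moves only by the tool play_rows, never from a script. Its arguments are lists of equal length, an entry for each row: "linear": the shift along the world's x, y, z in m, a list of three; "turn": the turn about the world's z in degrees. A call has 1 to 8 rows; each row shifts and turns the commanded pose from where the row before left it; what a row does not reach is not made up. A row lasts 1/8 s, in which the tool goes at most 62.5 mm and 10.7 degrees, less where a joint would pass 70% of its speed; a pose out of reach is approached as far as the arm can. A call is refused whole if a number of a shift passes 0.0625 or a number of a turn 10.7, either way. A call with a gripper value outside its range is refused whole. "hand" is the finger opening in m, from 0 to 0.0854, set as the call begins (left out, the last holds). The fingers move at their own pace and stop on an object; the grip force is fixed at half the most. Time passes only in rows, so rows that do not move let the fingers close. It gives the time, the measured TCP pose, the force, the opening and the grip force at its end, in the units of the state.
- state(): the state, without advancing time (a new reading comes with each control period).
- grab_frame(name): name is "scene" or "top" or "wrist"; returns the picture (420x560x3 uint8, red, green, blue); there is no depth.
- camera_info(name): a dict with "camera_matrix" (3x3 intrinsics, pixels), "origin" and "attitude" of the camera in the world; the wrist camera has in their place "mount" (4x4, takes a point from camera to tool coordinates, whose origin is the TCP and whose axes are the flange's). Camera axes: x right, y down, z forward; pixel columns grow to the right and rows downward; lengths in m; the calibration is good to about 2 mm. A picture is of the moment at which its call begins: read the wrist's pose just before it. camera_info takes no time and is no camera call.
- job_done(): hands the job in; it is judged then, once.
Trained networks look in the newest picture that a camera, given by its name, has taken for a name from the list of things; names that differ only in an ending like _2 or _b are one class to them, and where a whole thing is asked for, a point or a joint stands for the part that bears it (a point fixed in the world has none). Each returns a list of dicts, best first, with "p" (0 to 1); they miss things now and then, are a little off and sometimes report something else, mostly with a low value. They report only what shows in the picture. A call takes as long as a camera call. They do not tell look-alikes from the thing itself.
- trace(camera, thing): "region" (420x560 bool, what is visible of it) and "location" ([column, row] in pixels, amid what is visible of it).
The state is a dict: "time": time; "joint_pos": joint angles; "joint_vel": joint speeds; "joint_efforts": joint torques, N m; "tool_pos": TCP position; "tool_rot": TCP orientation; "contact_force": force on the tool from outside, world axes, zero at the start; "ft_torque": the same for the moment, N m; "gripper_width": opening from 0.0 (shut) to 1.0 (fully open); "grasp_force": force on a finger pad.
Only numpy, scipy, OpenCV 4.12 (cv2) and the standard library are available. Lean on these libraries where they do the work, as an engineer would, in place of code of your own. Each camera call takes 0.05 s, during which the arm holds its last target. There are 200 camera calls.

### The job

Open the tub of disinfectant tablets that is clamped to the desk: twist its screw cap anticlockwise, regripping as often as needed, until it lifts free, and lay the cap flat, top up, in the middle of the round plate. Then lift the inner stopper out of the tub's mouth by its stud and lay it, stud up, centred on top of the cap. Keep both parts upright and off the desk, since they must stay clean, and leave the mouse, mug, sanitiser bottle and thermometer where they stand.

Things in the scene. Friction and masses are not known exactly. Their poses are not given: they have to be found in the camera images.
- tub: White plastic tub, 61 mm diameter, 85 mm high to its shoulder, in a dark steel clamp (foot 92 mm diameter) fixed to the desk: it cannot slide or turn. Origin: centre of the underside, on the desk; z up; its x axis is the zero of the cap's angle. The thread ridge on its neck starts at the x axis and runs 3.3 rad anticlockwise (seen from above).
- tub_rim (a point): Centre of the tub's mouth, 105 mm above the desk: top of the neck (49 mm diameter, 20 mm high, 57 mm over the thread ridge) that stands on the shoulder inside the cap.
- cap: Grey ribbed plastic screw cap, 65 mm diameter, 39 mm high, about 50 g. Origin: centre of its lower edge, on the tub's shoulder (85 mm above the desk) at the start; z up; x axis along the white line on its top, above its lower thread lug. Cap angle = from the tub's x axis to the cap's, anticlockwise from above: 0.05 to 0.45 rad at the start (screwed down); free to lift straight up from 3.45 to 3.85 rad.
- cap_top (a point): Centre of the cap's flat top, 39 mm above its lower edge. Turning takes about 0.25 N m; the cap stays on the shoulder as it turns, with 1 to 3 mm of play under the ridge, and does not climb by itself. Stops lie at a cap angle of about 3.85 rad and just clockwise of the start. Sealing pads drag on the freed cap with about 8 N for the first 25 mm of lift; it clears the stopper after 39 mm.
- stopper: White inner stopper, 20 g, in the tub's mouth, hidden until the cap is off: a flange disc 47 mm diameter, 3 mm thick, resting on the rim; a spigot below it (34 mm diameter, 4 mm deep, loose in the mouth); a round stud on top (14 mm diameter, 10 mm high). Origin: centre of the spigot's underside, 101 mm above the desk when seated; flange 4 to 7 mm, stud 7 to 17 mm above it; z up.
- plate: Flat round stainless steel plate, 120 mm diameter, 8 mm thick, flat top, loose on the desk, 350 g. Origin: centre of its underside; top surface 8 mm above.
- mouse: Black computer mouse, 100 x 60 x 34 mm, bystander. Origin: centre of its underside.
- mug: Dark red cup, 74 mm diameter, 100 mm high, bystander. Origin: centre of its underside.
- sanitiser: Clear pump bottle, 58 mm diameter, 175 mm high, bystander. Origin: centre of its underside.
- thermometer: White pistol-shaped thermometer lying on its side, about 85 x 130 x 42 mm, bystander. Origin: underside, below its barrel.
There are look-alikes about, which are no part of the job. There is more than one size of the cap; the job needs the larger.

How it is judged:
On the way, in this order (a step that is already met when the one before it is completed fails the run):
1. the cap is unscrewed and lifted clear of the tub, the stopper still in its seat (z of cap in the frame of tub above 0.126 m and z of stopper in the frame of tub below 0.104 m and horizontal distance between stopper and tub below 0.006 m), for 0.1 s.
2. the cap lies flat, top up, in the middle of the plate, let go, the stopper still in the tub (horizontal distance between cap and plate below 0.012 m and z of cap in the frame of plate between 0.005 and 0.012 m and angle between cap's own z axis and vertical below 0.1 rad and linear speed of cap below 0.02 m/s and contact force between cap and the fingers below 0.2 N and horizontal distance between stopper and tub below 0.006 m), for 0.3 s.
At the end, for the whole second after the job is handed in: The cap lies flat (within 0.1 rad), top up, at rest on the plate, its centre within 12 mm of the plate's; the stopper lies flat, stud up, at rest on the cap's top, its centre within 10 mm of the cap's; both are released (horizontal distance between cap and plate below 0.012 m and z of cap in the frame of plate between 0.005 and 0.012 m and angle between each of cap, stopper's own z axis and vertical below 0.1 rad and linear speed of each of cap, stopper below 0.02 m/s and contact force between each of cap, stopper and the fingers below 0.2 N and horizontal distance between stopper and cap below 0.01 m and z of stopper in the frame of cap between 0.036 and 0.043 m); the robot touches nothing.
It fails at once if the cap is on the desk or tipped over (height (world z) of cap below 0.005 m or angle between cap's own z axis and vertical above 1 rad).
It fails at once if the stopper is on the desk or tipped over (height (world z) of stopper below 0.005 m or angle between stopper's own z axis and vertical above 1 rad).
It fails at once if a bystander is shifted by more than 30 mm or knocked over (distance of any of mouse, mug, sanitiser, thermometer from where it was at the start of the episode above 0.03 m or not (angle between mug's own z axis and vertical below 0.6 rad) or not (angle between sanitiser's own z axis and vertical below 0.6 rad)).
It also fails if it takes over 69 s, if anything falls off the work surface, if the arm or the gripper's body presses on something with over 40 N, if the wrist force passes 120 N, or if a joint passes its speed limit or range.

## Working session

There is one attempt and no reset: what is moved stays moved. The work goes in short steps, Python scripts to look and compute and a tool call to move; the robot and the scene stay as the last step left them, time stands still between calls to the robot, and variables do not carry over. Pictures are saved under pics/ and viewed, at most 10 in all, crops included, and the job is handed in when it is done.

Besides the shell and the picture viewer there is one more tool, called as name(argument=value, ...) on one line, values as JSON. play_rows: Moves the arm, as the interface text tells. Its arguments: {"type":"object","properties":{"linear":{"type":"array","items":{"type":"array","items":{"type":"number"}}},"turn":{"type":"array","items":{"type":"number"}},"hand":{"type":"number"}},"required":["linear","turn"]}

```bash
mkdir -p pics
cat > h.py <<'E'
import numpy as np, cv2
from plant import *
def save(name,img): cv2.imwrite('pics/'+name,cv2.cvtColor(np.ascontiguousarray(img),cv2.COLOR_RGB2BGR))
from scipy.spatial.transform import Rotation as R
def rotm(a):
    a=np.array(a)
    return a if a.shape==(3,3) else R.from_quat(np.r_[a[1:],a[0]]).as_matrix()
def cam(name):
    c=camera_info(name);K=np.array(c['camera_matrix'])
    if 'mount' in c:
        s=state();T=np.eye(4);T[:3,:3]=rotm(s['tool_rot']);T[:3,3]=s['tool_pos'];M=T@np.array(c['mount'])
        return K,M[:3,3],M[:3,:3]
    return K,np.array(c['origin']),rotm(c['attitude'])
def onz(name,px,z,C=None):
    K,o,A=C or cam(name)
    d=A@np.linalg.solve(K,[px[0],px[1],1.]);return o+d*(z-o[2])/d[2]
def proj(name,p,C=None):
    K,o,A=C or cam(name);q=K@(A.T@(np.array(p)-o));return q[:2]/q[2]
E
python3 - <<'E'
from h import *
print(state());
for n in('scene','top','wrist'):
    print(n,camera_info(n)); save(n+'0.png',grab_frame(n))
for n in('scene','top'):
  for t in('tub','cap','plate','mouse','mug','sanitiser','thermometer'):
    for r in trace(n,t)[:4]: print(n,t,round(r['p'],2),np.round(r['location']),r['region'].sum(), onz(n,r['location'],{'cap':.124,'plate':.008}.get(t,.05)).round(3))
E
```

```text
{'time': 0.0, 'joint_pos': array([-1.35704404e+00,  5.33672897e-02,  1.61429097e+00, -8.32044520e-06,
        1.47599088e+00, -1.19009128e-01]), 'joint_vel': array([ 1.08255727e-04, -1.95992955e-03, -1.43809271e-03,  3.93729641e-04,
        1.97029746e-03, -7.92240149e-05]), 'joint_efforts': array([ 1.57390873e-04, -3.93684912e+01, -3.70175242e+01, -8.83266648e-05,
        7.11389715e-03,  6.76430176e-06]), 'tool_pos': array([ 0.20401931, -0.59010766,  0.23005836]), 'tool_rot': array([-1.02689152e-03,  9.86190044e-01,  1.65614433e-01, -5.28276760e-05]), 'contact_force': array([-0.16558203,  0.29416442, -0.50935715]), 'ft_torque': array([0.0243431 , 0.02715844, 0.00302637]), 'grasp_force': 0.0, 'gripper_width': 0.9986991619672215}
scene {'camera_matrix': array([[420.09511008,   0.        , 283.78988578],
       [  0.        , 420.09511008, 206.00082809],
       [  0.        ,   0.        ,   1.        ]]), 'origin': array([1.25884648, 0.43916319, 0.85029552]), 'attitude': array([-0.19485535,  0.44205325,  0.79765644, -0.36106026])}
top {'camera_matrix': array([[494.95054369,   0.     
[... 1057 characters left out ...]
use 0.28 [205. 154.] 535 [ 0.414 -0.413  0.05 ]
scene mug 0.77 [392. 310.] 1435 [0.67  0.345 0.05 ]
scene mug 0.16 [342. 262.] 828 [0.601 0.187 0.05 ]
scene sanitiser 0.77 [152. 201.] 971 [ 0.681 -0.388  0.05 ]
scene thermometer 0.85 [206. 157.] 499 [ 0.425 -0.397  0.05 ]
top tub 0.26 [325. 240.] 1713 [ 0.473 -0.152  0.05 ]
top cap 0.88 [190. 199.] 638 [0.56  0.17  0.124]
top cap 0.49 [244. 228.] 289 [0.493 0.043 0.124]
top plate 0.65 [326. 239.] 1662 [ 0.482 -0.16   0.008]
top mouse 0.73 [270. 145.] 860 [ 0.716 -0.014  0.05 ]
top mug 0.96 [123. 160.] 952 [0.676 0.358 0.05 ]
top sanitiser 0.96 [413. 153.] 839 [ 0.698 -0.38   0.05 ]
top thermometer 0.64 [438. 279.] 1113 [ 0.381 -0.426  0.05 ]
```

Run:
```python
import cv2,numpy as np
s=cv2.imread('pics/scene0.png');t=cv2.imread('pics/top0.png')
a=cv2.resize(s[120:345,110:430],(800,562));cv2.imwrite('pics/v1.png',a)
b=cv2.resize(t[120:330,90:490],(800,420));c=cv2.resize(t[170:250,160:280],(270,180),interpolation=cv2.INTER_CUBIC)
o=np.zeros((600,800,3),np.uint8);o[:420]=b;o[420:,:270]=c;cv2.imwrite('pics/v2.png',o)
```

```text
(no output)
```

View pics/v1.png

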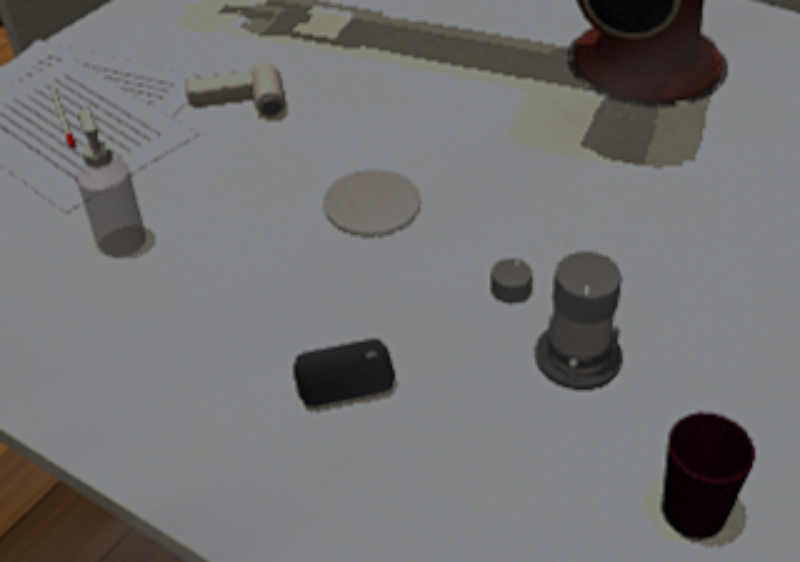

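View pics/v2.png

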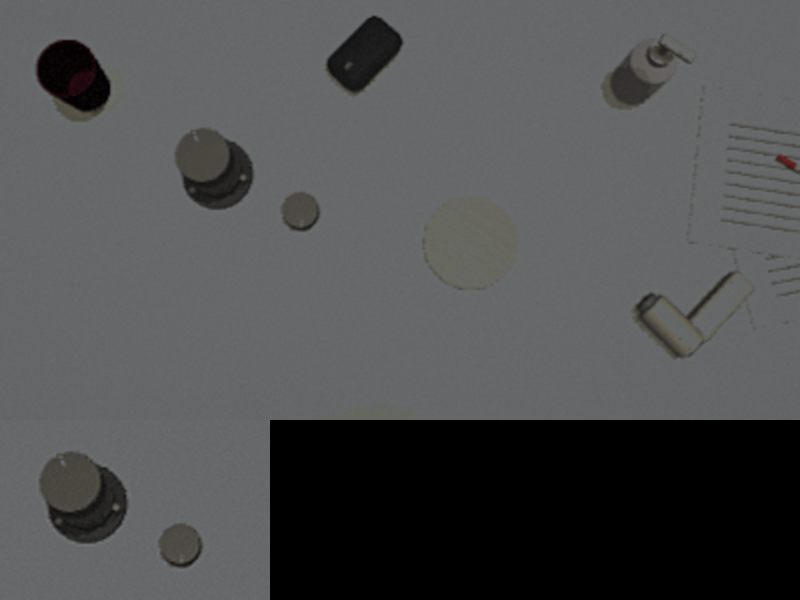

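The top view shows two candidates for the cap. The one on the clamped tub, at about (191,198), is larger. The one on the desk, at about (240,225), is the smaller look-alike. I choose the cap on the tub, whose white line points towards about +x. I'll pass over the plate first and check both with the wrist camera.

play_rows(linear=[[0.033,0.0525,0],[0.033,0.0525,0],[0.033,0.0525,0],[0.033,0.0525,0],[0.033,0.0525,0],[0.033,0.0525,0],[0.033,0.0525,0],[0.033,0.0525,0]], turn=[0,0,0,0,0,0,0,0])

```text
time: 1.85
tool_pos: [0.469, -0.1689, 0.2317]
tool_rot: [0.0, 0.986, 0.166, 0.0]
contact_force: [0.9, -0.4, 0.6]
gripper_width: 1.002
grasp_force: 0.0
```

```bash
cat >> h.py <<'E'
def circ(px,z,C,r=None):
    """fit circle on plane z through pixels"""
    P=np.array([onz('',p,z,C)[:2] for p in px]);A=np.c_[2*P,np.ones(len(P))]
    w=np.ones(len(P),bool)
    for _ in range(5):
        s=np.linalg.lstsq(A[w],(P[w]**2).sum(1),rcond=None)[0];rr=np.sqrt(s[2]+s[0]**2+s[1]**2)
        e=abs(np.hypot(*(P-s[:2]).T)-rr);w=e<max(.0015,2*np.median(e))
    return s[:2],rr,w.mean()
def outline(reg):
    c=max(cv2.findContours(reg.astype(np.uint8),cv2.RETR_EXTERNAL,cv2.CHAIN_APPROX_NONE)[0],key=cv2.contourArea);return c[:,0,:]
E
python3 - <<'E'
from h import *
C=cam('wrist');s=state();print(s['time'],s['tool_pos'],s['joint_pos'])
save('w1.png',grab_frame('wrist'))
for r in trace('wrist','plate')[:2]: print(r['p'],r['location'],r['region'].sum(),circ(outline(r['region']),.008,C))
r=trace('top','plate')[0];print(circ(outline(r['region']),.008,cam('top')))
E
```

```text
1.85 [ 0.46901223 -0.16888448  0.23170405] [-4.94996903e-01 -2.58294120e-01  1.90063214e+00 -6.78965242e-05
  1.49797138e+00  7.43119149e-01]
0.58 [270.7, 164.5] 10569 (array([ 0.47513895, -0.15711848]), np.float64(0.05946574642377211), np.float64(0.9938837920489296))
(array([ 0.47588865, -0.15578325]), np.float64(0.057622126353480366), np.float64(0.7857142857142857))
```

play_rows(linear=[[0.0155,0.057,0.004],[0.0155,0.057,0.004],[0.0155,0.057,0.004],[0.0155,0.057,0.004],[0.0155,0.057,0.004],[0.0155,0.057,0.004],[0,0,0]], turn=[0,0,0,0,0,0,0])

```text
time: 2.88
tool_pos: [0.5619, 0.1732, 0.2554]
tool_rot: [-0.0, 0.986, 0.167, 0.0]
contact_force: [-0.5, -0.3, -0.2]
gripper_width: 1.002
grasp_force: 0.0
```

Run:
```python
from h import *
C=cam('wrist');s=state();print(s['time'],s['tool_pos'],s['joint_pos'])
f=grab_frame('wrist');save('w2.png',f)
o=f.copy()
for r in trace('wrist','cap')[:3]:
    c=outline(r['region']);print(r['p'],r['location'],r['region'].sum(),circ(c,.124,C));cv2.drawContours(o,[c[:,None]],-1,(255,0,0),1)
save('v3.png',o)
```

```text
2.875 [0.56186316 0.17320283 0.25543062] [ 1.72405677e-01 -4.82930237e-02  1.67390614e+00  1.64318117e-04
  1.51565565e+00  1.40729495e+00]
0.63 [287.1, 195.9] 5308 (array([0.56452181, 0.16979214]), np.float64(0.03248319534142286), np.float64(0.8961038961038961))
0.56 [360.6, 246.1] 1584 (array([0.54434482, 0.09796238]), np.float64(0.019084196898534436), np.float64(0.8467741935483871))
```

View pics/v3.png

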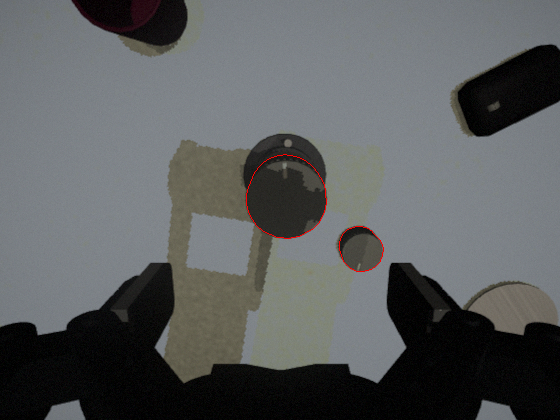

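The wrist view shows the larger cap outlined at about (287,196). Its fitted radius is 32.5 mm, which matches, and the white line is at (284,170). The small look-alike at (361,246) has a 19 mm radius, so I ignore it. Descending onto the tub's cap.

play_rows(linear=[[0.0027,-0.0034,-0.025],[0,0,-0.035],[0,0,-0.035],[0,0,-0.035],[0,0,-0.022],[0,0,-0.014],[0,0,0]], turn=[-5,-5,-5,-5,-5,0,0])

```text
time: 3.85
tool_pos: [0.5633, 0.1666, 0.0884]
tool_rot: [0.0, 0.999, -0.052, -0.001]
contact_force: [-0.2, -0.1, -0.5]
gripper_width: 0.996
grasp_force: 0.0
```

play_rows(linear=[[0,0,0],[0,0,0],[0,0,0],[0,0,0],[0,0,0],[0,0,0]], turn=[0,0,0,0,0,0], hand=0.05)

```text
time: 4.6
tool_pos: [0.5653, 0.1684, 0.0915]
tool_rot: [-0.001, 0.999, -0.052, 0.002]
contact_force: [0.0, 0.4, 6.3]
gripper_width: 0.749
grasp_force: 66.2
```

play_rows(linear=[[0,0,0],[0,0,0],[0,0,0],[0,0,0],[0,0,0],[0,0,0]], turn=[6,8,8,8,6,0])

```text
time: 5.35
tool_pos: [0.565, 0.1695, 0.0915]
tool_rot: [-0.001, 0.966, 0.26, 0.002]
contact_force: [-1.3, 4.1, 6.7]
gripper_width: 0.744
grasp_force: 66.3
```

Run:
```python
from h import *
s=state();print({k:np.round(s[k],3) for k in s})
f=grab_frame('wrist');save('w3.png',f);save('v4.png',cv2.resize(f[90:390,80:480],(800,600)))
```

```text
{'time': np.float64(5.35), 'joint_pos': array([0.164, 0.094, 1.813, 0.003, 1.231, 1.208]), 'joint_vel': array([-0.001, -0.   , -0.   , -0.001,  0.003,  0.018]), 'joint_efforts': array([ -2.791, -34.128, -30.617,  -1.173,  -0.286,  -0.043]), 'tool_pos': array([0.565, 0.169, 0.092]), 'tool_rot': array([-0.001,  0.966,  0.26 ,  0.002]), 'contact_force': array([-1.345,  4.094,  6.696]), 'ft_torque': array([0.787, 0.367, 0.105]), 'grasp_force': np.float64(66.294), 'gripper_width': np.float64(0.744)}
```

View pics/v4.png

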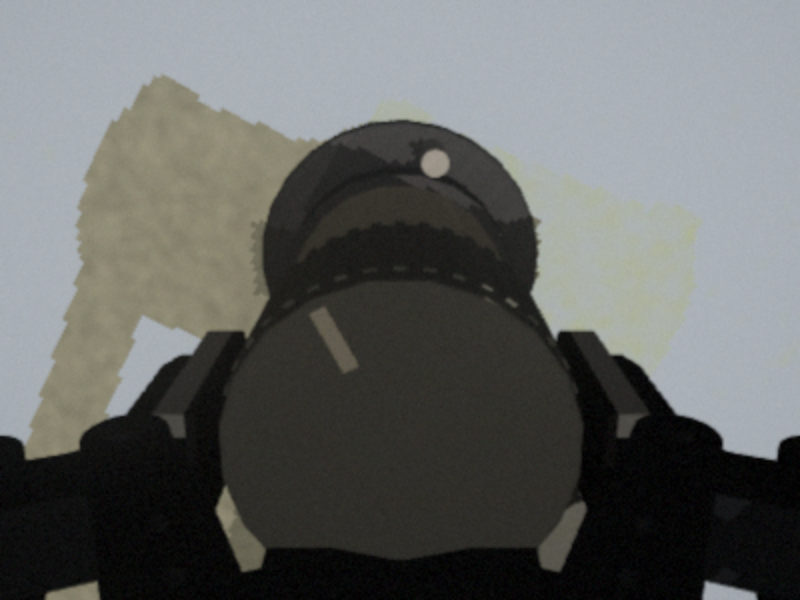

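The crop shows the cap held between both pads. Its white line at (333,340) has turned with the tool, so the grip isn't slipping. I keep turning.

play_rows(linear=[[0,0,0],[0,0,0],[0,0,0],[0,0,0],[0,0,0],[0,0,0],[0,0,0],[0,0,0]], turn=[7,9,10,10,10,10,9,7])

```text
time: 6.4
tool_pos: [0.5628, 0.1714, 0.0915]
tool_rot: [-0.003, 0.627, 0.779, 0.002]
contact_force: [-9.2, 9.9, 11.4]
gripper_width: 0.747
grasp_force: 66.8
```

play_rows(linear=[[0,0,0],[0,0,0],[0,0,0],[0,0,0],[0,0,0],[0,0,0],[0,0,0],[0,0,0]], turn=[7,10,10,10,10,10,8,7])

```text
time: 7.4
tool_pos: [0.5606, 0.1693, 0.0915]
tool_rot: [-0.005, 0.05, 0.999, 0.0]
contact_force: [-18.6, 2.6, 17.4]
gripper_width: 0.744
grasp_force: 67.5
```

Run:
```python
from h import *
s=state();print({k:np.round(s[k],3) for k in s})
f=grab_frame('wrist');save('w4.png',f);save('v5.png',cv2.resize(f[190:390,160:400],(480,400)))
```

```text
{'time': np.float64(7.4), 'joint_pos': array([ 0.165,  0.092,  1.815,  0.003,  1.243, -1.307]), 'joint_vel': array([-0.002,  0.001, -0.002, -0.006,  0.002, -0.965]), 'joint_efforts': array([ -3.912, -29.056, -33.369,  -1.222,  -4.677,   0.314]), 'tool_pos': array([0.561, 0.169, 0.091]), 'tool_rot': array([-0.005,  0.05 ,  0.999,  0.   ]), 'contact_force': array([-18.628,   2.621,  17.445]), 'ft_torque': array([ 0.115,  2.841, -0.438]), 'grasp_force': np.float64(67.475), 'gripper_width': np.float64(0.744)}
```

View pics/v5.png

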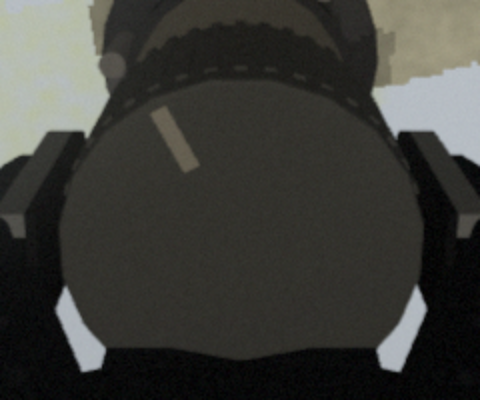

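The white line hasn't moved in the tool view, so there's still no slip, and the cap has turned 180°. The side load comes from a grip about 2 mm off-centre. I'll shift to relieve it while turning the last 15–18°.

play_rows(linear=[[-0.002,0,0.001],[-0.0015,-0.0005,0.001],[0,0,0.001],[0,0,0],[0,0,0]], turn=[5,5,5,2,0])

```text
time: 8.07
tool_pos: [0.5599, 0.1673, 0.0921]
tool_rot: [-0.001, -0.097, 0.995, -0.0]
contact_force: [-3.4, 1.1, -0.3]
gripper_width: 0.747
grasp_force: 66.9
```

Run:
```python
from h import *
s=state();print({k:np.round(s[k],3) for k in s})
```

```text
{'time': np.float64(8.075), 'joint_pos': array([ 1.630e-01,  8.400e-02,  1.823e+00, -1.000e-03,  1.237e+00,
       -1.601e+00]), 'joint_vel': array([ 0.002,  0.   , -0.001,  0.004,  0.003,  0.012]), 'joint_efforts': array([ -0.768, -37.44 , -34.713,   0.122,  -0.766,   0.075]), 'tool_pos': array([0.56 , 0.167, 0.092]), 'tool_rot': array([-0.001, -0.097,  0.995, -0.   ]), 'contact_force': array([-3.366,  1.07 , -0.257]), 'ft_torque': array([-0.246,  0.442,  0.153]), 'grasp_force': np.float64(66.909), 'gripper_width': np.float64(0.747)}
```

play_rows(linear=[[0,0,0.003],[0,0,0.003],[0,0,0.002],[0,0,0]], turn=[0,0,0,0])

```text
time: 8.57
tool_pos: [0.5591, 0.1676, 0.0937]
tool_rot: [-0.001, -0.096, 0.995, 0.001]
contact_force: [14.0, 6.4, -29.5]
gripper_width: 0.745
grasp_force: 75.0
```

It's blocked at about 30 N, so the lugs are still under the ridge. I lower again and turn further.

play_rows(linear=[[0,0,-0.004],[0,0,-0.003],[0,0,0],[0,0,0],[0,0,0]], turn=[0,0,4,4,0])

```text
time: 9.2
tool_pos: [0.5606, 0.1675, 0.094]
tool_rot: [0.0, -0.165, 0.986, -0.0]
contact_force: [-1.1, 1.4, -1.2]
gripper_width: 0.741
grasp_force: 78.1
```

Run:
```python
from h import *
s=state();print({k:np.round(s[k],3) for k in s})
f=grab_frame('wrist');save('w5.png',f);save('v6.png',cv2.resize(np.hstack([f[190:390,160:400],cv2.cvtColor(cv2.imread('pics/w4.png'),cv2.COLOR_BGR2RGB)[190:390,160:400]]),(800,333)))
```

```text
{'time': np.float64(9.2), 'joint_pos': array([ 0.163,  0.082,  1.821, -0.   ,  1.237, -1.74 ]), 'joint_vel': array([ 0.001,  0.002, -0.002, -0.003,  0.   ,  0.013]), 'joint_efforts': array([ -1.132, -38.236, -35.167,  -0.237,  -0.345,   0.092]), 'tool_pos': array([0.561, 0.167, 0.094]), 'tool_rot': array([ 0.   , -0.165,  0.986, -0.   ]), 'contact_force': array([-1.077,  1.419, -1.244]), 'ft_torque': array([0.165, 0.208, 0.232]), 'grasp_force': np.float64(78.086), 'gripper_width': np.float64(0.741)}
```

View pics/v6.png

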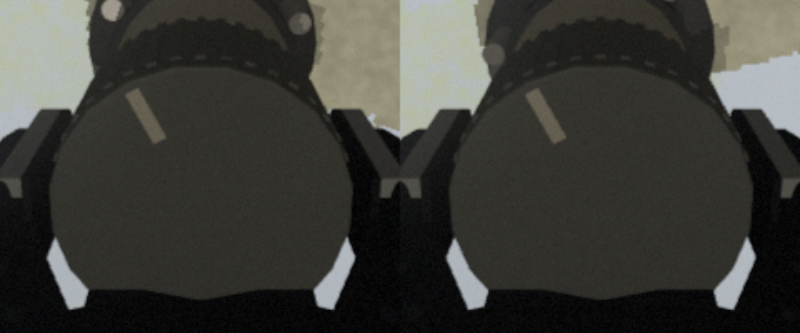

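play_rows(linear=[[0,0,0.003],[0,0,0.003],[0,0,0.001],[0,0,0]], turn=[0,0,0,0])

```text
time: 9.75
tool_pos: [0.5606, 0.1677, 0.101]
tool_rot: [0.0, -0.166, 0.986, 0.0]
contact_force: [-2.6, 3.6, 0.8]
gripper_width: 0.742
grasp_force: 78.4
```

It lifts freely now. I raise it straight up until it's clear.

play_rows(linear=[[0,0,0.006],[0,0,0.008],[0,0,0.008],[0,0,0.008],[0,0,0.008],[0,0,0.01],[0,0,0.015],[0,0,0.01]], turn=[0,0,0,0,0,0,0,0])

```text
time: 10.75
tool_pos: [0.5558, 0.1646, 0.1653]
tool_rot: [-0.008, -0.165, 0.986, -0.001]
contact_force: [1.9, 0.5, 1.5]
gripper_width: 0.585
grasp_force: 0.0
```

Run:
```python
from h import *
s=state();print({k:np.round(s[k],3) for k in s})
C=cam('wrist');f=grab_frame('wrist');save('w6.png',f);
r=trace('wrist','cap')
for x in r[:2]: print(x['p'],x['location'],x['region'].sum())
for x in trace('wrist','stopper')[:2]: print('st',x['p'],x['location'],x['region'].sum())
g=grab_frame('scene')
for t in('cap','stopper','tub'):
  for x in trace('scene',t)[:2]: print(t,x['p'],x['location'],x['region'].sum(),onz('scene',x['location'],{'cap':.17,'stopper':.11,'tub':.05}[t]))
save('v7.png',np.hstack([cv2.resize(f[150:390,140:420],(420,360)),cv2.resize(g[150:290,270:410],(360,360))]))
```

```text
{'time': np.float64(10.75), 'joint_pos': array([ 0.161,  0.005,  1.774, -0.003,  1.378, -1.74 ]), 'joint_vel': array([ 0.015, -0.149, -0.25 ,  0.047,  0.126, -0.   ]), 'joint_efforts': array([-3.8500e-01, -3.1302e+01, -3.0196e+01, -2.6600e-01,  1.7000e-01,
       -1.0000e-03]), 'tool_pos': array([0.556, 0.165, 0.165]), 'tool_rot': array([-0.008, -0.165,  0.986, -0.001]), 'contact_force': array([1.852, 0.518, 1.457]), 'ft_torque': array([ 0.026, -0.05 ,  0.028]), 'grasp_force': np.float64(0.0), 'gripper_width': np.float64(0.585)}
0.93 [171.6, 102.3] 3301
0.84 [269.4, 212.7] 12616
st 0.57 [300.5, 271.2] 258
st 0.2 [324.2, 190.9] 792
cap 0.67 [314.0, 235.3] 217 [0.66127067 0.13650597 0.17      ]
cap 0.63 [341.7, 226.6] 404 [0.60307777 0.17717047 0.17      ]
stopper 0.48 [346.0, 238.5] 85 [0.57705465 0.18144847 0.11      ]
tub 0.76 [342.1, 255.7] 1088 [0.58153226 0.17868333 0.05      ]
```

View pics/v7.png

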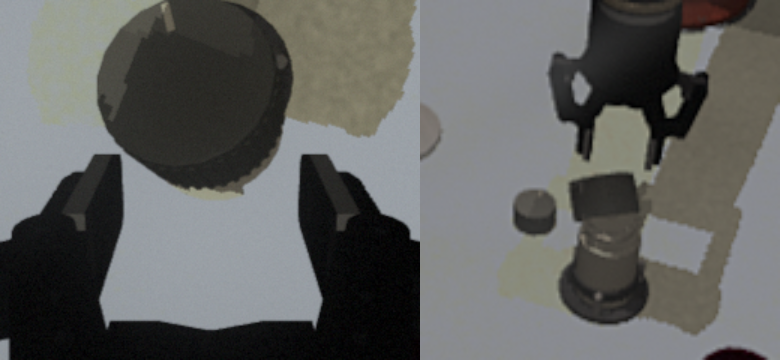

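The crop shows the cap has slipped out of the pads. It's tilted on the tub's neck, at (605,195) in the scene crop. I check whether it is at rest.

Run:
```python
from h import *
f=grab_frame('wrist');g=grab_frame('scene');t=grab_frame('top')
for i in range(2): g2=grab_frame('scene')
print(abs(g.astype(int)-g2)[190:290,300:390].mean(), state()['time'])
save('w7.png',f);save('s7.png',g2);save('t7.png',t)
K=cv2.INTER_CUBIC
save('v8.png',np.hstack([cv2.resize(f[100:340,180:400],(440,480)),cv2.resize(g2[200:290,310:375],(347,480),interpolation=K)]))
```

```text
1.292851851851852 11.35
```

View pics/v8.png

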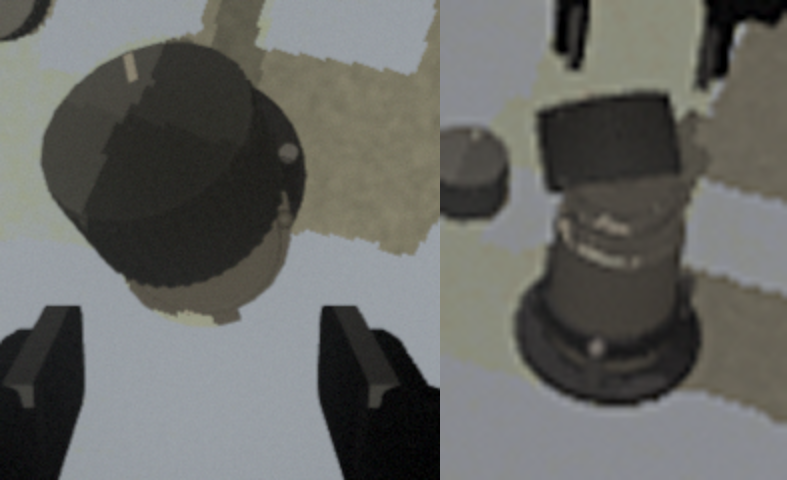

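The cap is at rest but tilted on the neck. I fit its pose from its silhouettes in the wrist and scene views.

```bash
cat > fit.py <<'E'
from h import *
from scipy.optimize import minimize
th=np.linspace(0,2*np.pi,60,endpoint=False)
circ3=lambda r,z:np.c_[r*np.cos(th),r*np.sin(th),z+0*th]
cyl=np.r_[circ3(.0325,0),circ3(.0325,.039)]
def pr(C,P):
    K,o,A=C;q=((P-o)@A)@K.T;return q[:,:2]/q[:,2:]
def sil(C,p):
    P=cyl@R.from_rotvec([p[3],p[4],0]).as_matrix().T+p[:3]
    m=np.zeros((420*2,560*2),np.uint8)
    cv2.fillConvexPoly(m,cv2.convexHull(np.round(pr(C,P)*2*16).astype(np.int32)),1,shift=4);return m
def fit(obs,p0):
    def cost(p):
        c=0
        for C,reg,w in obs:
            m=sil(C,p);c-=w*(m&reg).sum()/max(1,(m|reg).sum())
        return c
    best=None
    for a in p0:
        S=np.array([a]+[np.array(a)+d for d in np.diag([.01,.01,.01,.3,.3])])
        r=minimize(cost,a,method='Nelder-Mead',options=dict(initial_simplex=S,xatol=1e-4,fatol=1e-4,maxiter=500))
        print(np.round(r.x,3),round(r.fun,3))
        if best is None or r.fun<best.fun: best=r
    return best
E
cat > look.py <<'E'
from fit import *
obs=[]
for n,exp in(('wrist',None),('scene',None),('top',None)):
    C=cam(n);f=grab_frame(n);save(f'L_{n}.png',f)
    q=proj(n,[.562,.168,.13],C);rs=trace(n,'cap')
    print(n,q.round(),[(round(r['p'],2),np.round(r['location']),int(r['region'].sum())) for r in rs])
    rs=[r for r in rs if np.hypot(*(np.array(r['location'])-q))<(70 if n=='wrist' else 20) and r['p']>.3]
    if rs: obs.append((C,cv2.resize(rs[0]['region'].astype(np.uint8),None,fx=2,fy=2,interpolation=0),1))
b=fit(obs,[[.562,.168,.12,a,c] for a,c in((0,0),(0,-.6),(.4,-.4),(0,.5),(-.4,0))])
print(state()['time'],'up',R.from_rotvec([b.x[3],b.x[4],0]).as_matrix()[:,2].round(2))
for C,reg,w in obs:
    m=sil(C,b.x);print('iou',(m&reg).sum()/(m|reg).sum())
E
python3 look.py
```

```text
wrist [279. 239.] [(0.85, array([262., 186.]), 11556), (0.56, array([170.,  93.]), 3184)]
scene [344. 227.] [(0.71, array([315., 234.]), 262), (0.58, array([342., 228.]), 412)]
top [191. 198.] [(0.54, array([240., 227.]), 243)]
[0.536 0.164 0.096 0.917 0.449] -1.538
[ 0.552  0.16   0.092  0.574 -0.589] -1.89
[ 0.553  0.16   0.093  0.552 -0.604] -1.897
[0.534 0.163 0.094 0.806 0.548] -1.541
[0.533 0.161 0.093 0.684 0.561] -1.537
11.65 up [-0.54 -0.49  0.68]
iou 0.9650030368400109
iou 0.932378223495702
```

The fit is good (IoU 0.93–0.965). The cap leans 0.82 rad towards (-x,-y), hung over the neck, and is static. I'll regrip it along the horizontal axis across the lean, where the side normals are horizontal, with its middle at (0.5425, 0.1505, 0.106). First I open and line up above it.

play_rows(linear=[[0,0,0.01],[-0.0065,-0.007,0.01],[-0.0065,-0.007,0],[0,0,0],[0,0,0],[0,0,0]], turn=[0,6,6,6,5,0], hand=0.0854)

```text
time: 12.4
tool_pos: [0.5477, 0.1534, 0.1941]
tool_rot: [0.0, -0.358, 0.934, -0.0]
contact_force: [0.1, 0.3, 0.1]
gripper_width: 0.999
grasp_force: 0.0
```

```bash
python3 look.py; python3 -c "
from h import *
print(state()['tool_pos'],state()['joint_pos'][5])"
```

```text
wrist [282. 256.] [(0.77, array([228.,  81.]), 2693), (0.55, array([283., 204.]), 9110)]
scene [344. 227.] [(0.81, array([314., 233.]), 237), (0.72, array([340., 228.]), 410)]
top [191. 198.] [(0.8, array([241., 228.]), 286), (0.74, array([208., 206.]), 208)]
[0.541 0.167 0.092 1.004 0.116] -1.847
[ 0.553  0.161  0.091  0.556 -0.58 ] -2.149
[ 0.553  0.161  0.092  0.557 -0.562] -2.142
[0.536 0.166 0.094 0.973 0.455] -1.848
[0.536 0.166 0.093 0.964 0.442] -1.851
12.7 up [-0.52 -0.5   0.69]
iou 0.9622956024765836
iou 0.9190421892816419
iou 0.267578125
[0.54740568 0.15342045 0.19337708] -2.1621205256690543
```

play_rows(linear=[[-0.0045,-0.0025,-0.02],[0,0,-0.03],[0,0,-0.03],[0,0,-0.02],[0,0,-0.01],[0,0,0],[0,0,0]], turn=[0,0,0,0,0,0,0])

```text
time: 13.58
tool_pos: [0.5438, 0.151, 0.0845]
tool_rot: [0.001, -0.359, 0.933, -0.0]
contact_force: [-0.6, 0.8, 0.0]
gripper_width: 1.002
grasp_force: 0.0
```

play_rows(linear=[[0,0,0],[0,0,0],[0,0,0],[0,0,0],[0,0,0],[0,0,0]], turn=[0,0,0,0,0,0], hand=0.05)

```text
time: 14.32
tool_pos: [0.5438, 0.1511, 0.0843]
tool_rot: [0.001, -0.359, 0.933, -0.0]
contact_force: [1.1, 0.7, 5.9]
gripper_width: 0.75
grasp_force: 65.4
```

```bash
python3 look.py
```

```text
wrist [280. 398.] [(0.97, array([196.,  74.]), 6604), (0.62, array([283., 284.]), 28019)]
scene [344. 227.] [(0.75, array([340., 228.]), 374), (0.61, array([312., 233.]), 269)]
top [191. 198.] [(0.81, array([241., 226.]), 294), (0.63, array([195., 213.]), 48)]
[ 0.578  0.17   0.118  0.542 -0.596] -0.804
[ 0.565  0.169  0.107  0.557 -0.599] -0.862
[ 0.528  0.152  0.067  0.552 -0.604] -0.934
[ 0.564  0.165  0.124 -0.28   0.754] -0.597
[ 0.569  0.163  0.113 -0.222  0.168] -0.51
14.625 up [-0.54 -0.49  0.68]
iou 0.8794454490657022
iou 0.05472138805472139
```

The pads hold the cap at its 64–65 mm diameter. I lift gently and watch the force.

play_rows(linear=[[0,0,0.004],[0,0,0.004],[0,0,0.004],[0,0,0]], turn=[0,0,0,0])

```text
time: 15.12
tool_pos: [0.5428, 0.1509, 0.0955]
tool_rot: [0.0, -0.359, 0.933, -0.0]
contact_force: [-0.0, -0.1, -0.7]
gripper_width: 0.746
grasp_force: 65.7
```

```bash
sed -i "s/q=proj(n,\[.562,.168,.13\],C)/q=proj(n,np.array(state()['tool_pos'])+[0,0,.022],C)/; s/\[\[.562,.168,.12,a,c\]/[[*(np.array(state()['tool_pos'])+[.01,.01,.01]),a,c]/; s/,(0,.5),(-.4,0)//; s/,('top',None)//" look.py; python3 look.py
```

```text
wrist [279. 294.] [(0.81, array([197.,  79.]), 5817), (0.63, array([282., 281.]), 28027)]
scene [341. 224.] [(0.72, array([312., 230.]), 242)]
[0.54  0.164 0.096 0.889 0.068] -0.94
[ 0.552  0.16   0.096  0.464 -0.528] -0.954
[ 0.543  0.164  0.094  0.711 -0.173] -0.94
15.325 up [-0.49 -0.43  0.76]
iou 0.953562538892346
```

play_rows(linear=[[0,0,0.006],[0,0,0.008],[0,0,0.01],[0,0,0.012],[0,0,0.014],[0,0,0.014],[0,0,0.01],[0,0,0]], turn=[0,0,0,0,0,0,0,0])

```text
time: 16.32
tool_pos: [0.5436, 0.151, 0.1707]
tool_rot: [0.001, -0.359, 0.933, -0.0]
contact_force: [0.1, 0.8, -0.3]
gripper_width: 0.746
grasp_force: 65.7
```

```bash
python3 look.py
python3 - <<'E'
from h import *
for n in('scene','top'):
  for x in trace(n,'stopper')[:2]: print(n,'st',x['p'],x['location'],x['region'].sum(),onz(n,x['location'],.11))
f=cv2.imread('pics/L_wrist.png');g=cv2.cvtColor(grab_frame('scene'),cv2.COLOR_RGB2BGR)
cv2.imwrite('pics/v9.png',np.hstack([cv2.resize(f[60:400,120:440],(376,400)),cv2.resize(g[170:290,290:400],(367,400),interpolation=cv2.INTER_CUBIC)]))
E
```

```text
wrist [280. 292.] [(0.64, array([283., 284.]), 28117), (0.63, array([221.,  84.]), 3193)]
scene [344. 201.] [(0.76, array([345., 204.]), 474), (0.62, array([342., 257.]), 1000), (0.5, array([313., 232.]), 250)]
[ 0.548  0.162  0.174  0.565 -0.401] -1.792
[ 0.553  0.162  0.176  0.593 -0.614] -1.789
[ 0.55   0.162  0.175  0.6   -0.495] -1.761
16.525 up [-0.37 -0.52  0.77]
iou 0.9330648590510018
iou 0.8591483387927
scene st 0.76 [341.4, 234.0] 213 [0.56910168 0.16505649 0.11      ]
```

View pics/v9.png

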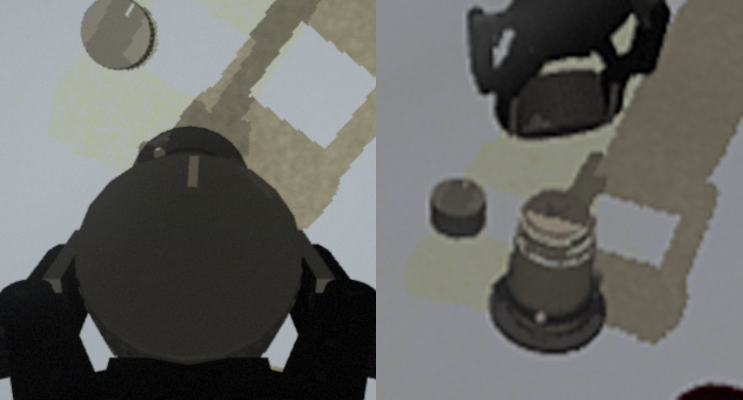

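The wrist crop shows the cap held firmly, leaning towards the camera at about 0.8 rad. The scene crop shows the tub's mouth at (555,215) with the stopper still in it. I carry the cap to the plate. At 47° its centre of mass lies inside its lower edge, so touching that edge down and rolling it back will right it.

play_rows(linear=[[-0.01,-0.036,0],[-0.0128,-0.048,-0.012],[-0.0128,-0.048,-0.016],[-0.0128,-0.048,-0.016],[-0.0128,-0.048,-0.016],[-0.0128,-0.048,-0.016],[-0.0128,-0.048,-0.016],[0,0,0]], turn=[0,0,0,0,0,0,0,0])

```text
time: 17.68
tool_pos: [0.4543, -0.1751, 0.0757]
tool_rot: [-0.001, -0.357, 0.934, 0.001]
contact_force: [0.6, 0.4, 0.1]
gripper_width: 0.745
grasp_force: 66.0
```

```bash
python3 look.py
python3 - <<'E'
from h import *
s=state();print(s['time'],s['tool_pos'])
grab_frame('top')
for n in('scene','top'):
  for x in trace(n,'stopper')[:2]: print(n,'st',x['p'],x['location'],x['region'].sum(),circ(outline(x['region']),.108,cam(n)))
E
```

```text
wrist [280. 299.] [(0.74, array([282., 282.]), 28158)]
scene [256. 171.] [(0.83, array([314., 232.]), 210), (0.76, array([256., 172.]), 365)]
[ 0.455 -0.163  0.077  0.551 -0.24 ] -1.748
[ 0.463 -0.166  0.08   0.548 -0.649] -1.827
[ 0.464 -0.164  0.08   0.566 -0.614] -1.847
17.875 up [-0.55 -0.5   0.67]
iou 0.9197223492248223
iou 0.9276315789473685
17.875 [ 0.45653346 -0.17246979  0.07765289]
scene st 0.63 [343.3, 232.0] 199 (array([0.56153107, 0.16880254]), np.float64(0.0222106161141673), np.float64(0.8409090909090909))
top st 0.75 [194.1, 200.7] 243 (array([0.56113098, 0.16837732]), np.float64(0.020031308842949576), np.float64(0.9791666666666666))
```

The stopper is seated, centred at (0.561, 0.1685) on the tub's axis. Lowering the cap.

play_rows(linear=[[0,0,-0.02],[0,0,-0.018],[0,0,-0.008],[0,0,-0.004],[0,0,-0.002],[0,0,0]], turn=[0,0,0,0,0,0])

```text
time: 18.77
tool_pos: [0.4564, -0.1733, 0.0256]
tool_rot: [0.0, -0.359, 0.933, -0.0]
contact_force: [0.7, 0.7, -0.4]
gripper_width: 0.75
grasp_force: 66.1
```

play_rows(linear=[[0,0,-0.002],[0,0,-0.002],[0.002,0.0018,-0.0005],[0.002,0.0018,-0.0008],[0.002,0.0018,-0.001],[0,0,0]], turn=[0,0,0,0,0,0])

```text
time: 19.52
tool_pos: [0.4641, -0.1706, 0.0234]
tool_rot: [0.0, -0.359, 0.933, -0.003]
contact_force: [-7.2, -1.9, 18.9]
gripper_width: 0.746
grasp_force: 68.4
```

```bash
python3 look.py
python3 - <<'E'
from h import *
C=cam('wrist')
for x in trace('wrist','plate')[:2]: print(x['p'],x['location'],x['region'].sum(),circ(outline(x['region']),.008,C))
x=trace('scene','plate')[0]; print(x['p'],x['location'])
E
```

```text
wrist [279. 294.] [(0.95, array([282., 281.]), 28290)]
scene [256. 187.] [(0.66, array([316., 232.]), 219), (0.59, array([257., 188.]), 285)]
[ 0.471 -0.162  0.026  0.488 -0.506] -1.828
[ 0.471 -0.161  0.027  0.507 -0.495] -1.83
[ 0.472 -0.162  0.027  0.487 -0.531] -1.83
19.725 up [-0.49 -0.45  0.75]
iou 0.9428068262820244
iou 0.8876404494382022
0.77 [315.6, 194.7] 9049 (array([ 0.47288433, -0.15889736]), np.float64(0.05331009764052056), np.float64(1.0))
0.75 [341.9, 255.0]
```

play_rows(linear=[[0.002,0.0018,-0.0005],[0.002,0.0018,-0.0005],[0.002,0.0018,-0.0005],[0.002,0.0018,-0.0005],[0,0,0]], turn=[0,0,0,0,0])

```text
time: 20.45
tool_pos: [0.4739, -0.1646, 0.0233]
tool_rot: [0.001, -0.359, 0.933, -0.005]
contact_force: [-6.0, -4.2, 24.4]
gripper_width: 0.749
grasp_force: 68.9
```

```bash
python3 look.py
python3 - <<'E'
from h import *
C=cam('top');grab_frame('top')
for x in trace('top','plate')[:2]: print(x['p'],x['location'],x['region'].sum(),circ(outline(x['region']),.008,C))
E
```

```text
wrist [279. 294.] [(0.97, array([280., 284.]), 28104)]
scene [256. 189.] [(0.61, array([313., 232.]), 250), (0.56, array([256., 191.]), 353)]
[ 0.476 -0.156  0.024  0.469 -0.305] -1.805
[ 0.484 -0.158  0.028  0.455 -0.687] -1.828
[ 0.483 -0.154  0.03   0.596 -0.621] -1.855
20.65 up [-0.55 -0.52  0.65]
iou 0.9155847349267238
iou 0.9394356503785272
0.72 [339.7, 248.8] 142 (array([ 0.4469159 , -0.19030032]), np.float64(0.015900604065964104), np.float64(0.7586206896551724))
```

The pads hold too firmly for it to pivot in the hand, and it slides instead. I unload, move back so that it will settle near the middle, and let it roll upright on release.

play_rows(linear=[[0,0,0.006],[0,0,0.005],[-0.003,-0.003,0],[-0.0028,-0.0027,0],[0,0,-0.003],[0,0,-0.0015],[0,0,0],[0,0,0]], turn=[0,0,0,0,0,0,0,0])

```text
time: 21.75
tool_pos: [0.4641, -0.1662, 0.0239]
tool_rot: [-0.001, -0.359, 0.933, 0.0]
contact_force: [-3.3, -0.3, 5.2]
gripper_width: 0.745
grasp_force: 66.9
```

play_rows(linear=[[0,0,0],[0,0,0],[0,0,0],[0,0,0],[0,0,0]], turn=[0,0,0,0,0], hand=0.0854)

```text
time: 22.38
tool_pos: [0.4643, -0.1662, 0.0235]
tool_rot: [-0.0, -0.359, 0.933, 0.0]
contact_force: [-0.7, 0.5, 0.7]
gripper_width: 1.002
grasp_force: 0.0
```

```bash
python3 look.py
```

```text
wrist [279. 294.] [(0.82, array([272., 323.]), 13959)]
scene [257. 187.] [(0.75, array([256., 202.]), 438), (0.65, array([315., 233.]), 274)]
[ 0.474 -0.156  0.006 -0.393  0.763] -1.722
[ 0.492 -0.147  0.002  0.04  -0.152] -1.586
[ 0.493 -0.145  0.003  0.161 -0.134] -1.592
22.575 up [0.67 0.35 0.65]
iou 0.8175449569976544
iou 0.9049217002237137
```

It has been let go. I raise clear and measure the cap and plate.

play_rows(linear=[[0,0,0.02],[0,0,0.03],[0,0,0.04],[0,0,0.05],[0,0,0.04],[0,0,0]], turn=[0,0,0,0,0,0])

```text
time: 23.32
tool_pos: [0.4664, -0.1673, 0.2082]
tool_rot: [0.003, -0.359, 0.933, -0.003]
contact_force: [-0.8, 0.7, -0.4]
gripper_width: 1.0
grasp_force: 0.0
```

```bash
cat > meas.py <<'E'
from h import *
s=state();print(s['time'],s['tool_pos']);C=cam('wrist');f=grab_frame('wrist');save('M.png',f)
o=f.copy()
for t,z in(('plate',.008),('cap',.047),('stopper',.054)):
  for x in trace('wrist',t)[:2]:
    c=outline(x['region']);print(t,round(x['p'],2),np.round(x['location']),x['region'].sum(),*circ(c,z,C));cv2.drawContours(o,[c[:,None]],-1,(255,0,0),1)
save('Mo.png',o)
E
python3 meas.py; python3 look.py
```

```text
23.325 [ 0.4664248  -0.16733719  0.20820384]
plate 0.77 [287. 174.] 7198 [ 0.47501563 -0.15640628] 0.05923731400372464 0.6510538641686182
cap 0.82 [280. 222.] 4306 [ 0.48784561 -0.1491613 ] 0.033426042026813756 0.9433962264150944
cap 0.82 [394. 346.] 484 [0.50727875 0.01829267] 0.013051986139648154 0.918918918918919
wrist [280. 294.] [(0.63, array([392., 344.]), 599), (0.6, array([274., 226.]), 4539)]
scene [254. 137.] [(0.72, array([313., 234.]), 227), (0.66, array([259., 201.]), 437)]
[ 0.487 -0.165  0.037  4.241 -1.   ] -0.912
[ 0.491 -0.147  0.044  3.118 -0.708] -0.978
[ 0.491 -0.161  0.026  4.088 -1.089] -0.924
23.725 up [ 0.01  0.05 -1.  ]
iou 0.9784541537118857
```

View pics/Mo.png

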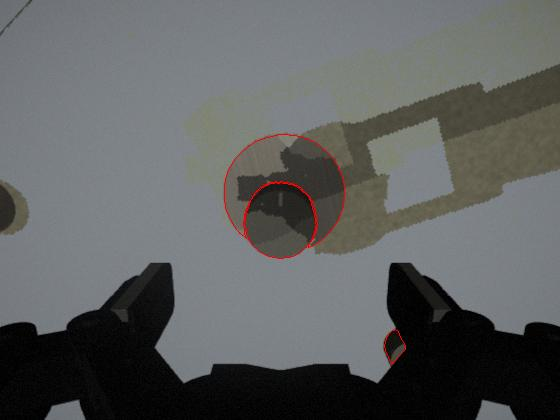

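The picture shows the cap flat, top up, on the plate: cap (280,220), plate (285,194). It's about 15 mm off-centre, so I regrip it, lift it a little and shift it by (-14, -8) mm.

play_rows(linear=[[0.0122,0.0092,-0.02],[0.0122,0.0092,-0.04],[0,0,-0.04],[0,0,-0.04],[0,0,-0.03],[0,0,-0.012],[0,0,-0.008],[0,0,0]], turn=[0,0,0,0,0,0,0,0])

```text
time: 24.72
tool_pos: [0.489, -0.148, 0.0139]
tool_rot: [0.0, -0.359, 0.933, -0.0]
contact_force: [-0.2, 0.2, 0.0]
gripper_width: 0.999
grasp_force: 0.0
```

play_rows(linear=[[0,0,0],[0,0,0],[0,0,0],[0,0,0],[0,0,0],[0,0,0]], turn=[0,0,0,0,0,0], hand=0.05)

```text
time: 25.48
tool_pos: [0.4901, -0.1484, 0.0153]
tool_rot: [0.001, -0.359, 0.933, -0.001]
contact_force: [1.0, 0.5, 5.9]
gripper_width: 0.75
grasp_force: 66.4
```

play_rows(linear=[[0,0,0.003],[0,0,0.002],[-0.007,-0.004,0],[-0.007,-0.004,0],[0,0,0],[0,0,-0.002],[0,0,-0.0025],[0,0,0]], turn=[0,0,0,0,0,0,0,0])

```text
time: 26.48
tool_pos: [0.4752, -0.156, 0.0153]
tool_rot: [-0.0, -0.359, 0.933, -0.0]
contact_force: [-3.9, 0.8, 8.3]
gripper_width: 0.741
grasp_force: 66.7
```

Release, rise and measure again.

play_rows(linear=[[0,0,0],[0,0,0],[0,0,0],[0,0,0],[0,0,0]], turn=[0,0,0,0,0], hand=0.0854)

```text
time: 27.1
tool_pos: [0.4747, -0.1558, 0.0139]
tool_rot: [-0.0, -0.359, 0.933, 0.0]
contact_force: [-0.7, -1.5, -0.2]
gripper_width: 0.998
grasp_force: 0.0
```

play_rows(linear=[[0,0,0.02],[0,0,0.03],[0,0,0.04],[0,0,0.05],[0,0,0.05],[0,0,0.03],[0,0,0],[0,0,0]], turn=[0,0,0,0,0,0,0,0])

```text
time: 28.1
tool_pos: [0.474, -0.1555, 0.2325]
tool_rot: [-0.001, -0.359, 0.933, 0.001]
contact_force: [-0.3, -0.2, -0.4]
gripper_width: 0.999
grasp_force: 0.0
```

```bash
python3 meas.py
python3 - <<'E'
from h import *
grab_frame('top')
for t,z in(('plate',.008),('cap',.047),('stopper',.108)):
  for x in trace('top',t)[:3]: print(t,round(x['p'],2),np.round(x['location']),x['region'].sum(),*circ(outline(x['region']),z,cam('top')))
E
```

```text
28.1 [ 0.47405    -0.15550719  0.23245814]
plate 0.57 [270. 146.] 6350 [ 0.4752074  -0.15643143] 0.059043859362103414 1.0
cap 0.64 [280. 186.] 3825 [ 0.47498954 -0.15573616] 0.03249514186333614 0.9642857142857143
cap 0.56 [388. 331.] 788 [0.50157426 0.0392035 ] 0.027309778941569936 0.6831683168316832
cap 0.63 [241. 224.] 280 [0.5097234 0.0592421] 0.022420343604989696 1.0
cap 0.6 [329. 245.] 122 [ 0.46872785 -0.15455956] 0.024248713834029434 0.6052631578947368
cap 0.46 [270. 147.] 861 [ 0.71509132 -0.01660498] 0.049029666202031745 0.5977011494252874
stopper 0.58 [194. 200.] 294 [0.56130162 0.16800696] 0.02220367616944941 1.0
```

The cap is centred on the plate within 1 mm, with its radius and height right. Next, over the tub for the stopper.

play_rows(linear=[[0.01,0.037,0],[0.013,0.048,0],[0.013,0.048,0],[0.013,0.048,0],[0.013,0.048,0],[0.013,0.048,0],[0.012,0.046,0],[0,0,0]], turn=[0,0,0,0,0,0,0,0], hand=0.035)

```text
time: 29.5
tool_pos: [0.5618, 0.1699, 0.2336]
tool_rot: [-0.0, -0.361, 0.933, 0.0]
contact_force: [0.4, -1.3, -0.8]
gripper_width: 0.415
grasp_force: 0.0
```

```bash
cat > ms.py <<'E'
from h import *
s=state();print(s['time'],s['tool_pos'],s['tool_rot'],s['gripper_width']);C=cam('wrist');f=grab_frame('wrist');save('S.png',f)
for x in trace('wrist','stopper')[:2]:
    c=outline(x['region']);print('st',round(x['p'],2),np.round(x['location']),x['region'].sum(),*circ(c,.108,C), 'pred', proj('',[.5613,.1682,.108],C))
g=cv2.GaussianBlur(cv2.cvtColor(f,cv2.COLOR_RGB2GRAY),(3,3),0)
k=[proj('',[.5613+dx,.1682,.118],C)[0] for dx in(0,)]
p=proj('',[.5613,.1682,.118],C)
print('stud pred',p)
E
python3 ms.py
```

```text
29.5 [0.56176394 0.16987203 0.2335792 ] [-2.37100163e-04 -3.60804320e-01  9.32641471e-01  2.70029622e-04] 0.4145883547064524
st 0.61 [279. 194.] 2808 [0.56047082 0.16719104] 0.022982471081177496 1.0 pred [278.40733914 198.79846673]
stud pred [278.35397374 201.90885699]
```

The stopper is at (0.5605, 0.167) with a 23 mm radius, seated on the tub's axis. I descend so the fingertips stop just above the flange.

play_rows(linear=[[-0.0015,0,-0.03],[0,0,-0.035],[0,0,-0.03],[0,0,-0.015],[0,0,-0.008],[0,0,-0.0055],[0,0,0],[0,0,0]], turn=[0,0,0,0,0,0,0,0])

```text
time: 30.6
tool_pos: [0.5608, 0.1673, 0.1115]
tool_rot: [0.001, -0.359, 0.933, -0.0]
contact_force: [0.3, -0.8, -0.2]
gripper_width: 0.408
grasp_force: 0.0
```

play_rows(linear=[[0,0,0],[0,0,0],[0,0,0],[0,0,0],[0,0,0],[0,0,0]], turn=[0,0,0,0,0,0], hand=0)

```text
time: 31.35
tool_pos: [0.5607, 0.1674, 0.1113]
tool_rot: [0.001, -0.359, 0.933, -0.0]
contact_force: [-0.8, 0.2, 5.1]
gripper_width: 0.118
grasp_force: 58.8
```

The opening reads about 10 mm against the 14 mm stud, so the grip sits at the very fingertips. I reopen, go 2 mm lower and grip again.

play_rows(linear=[[0,0,0],[0,0,0],[0,0,0],[0,0,-0.002],[0,0,0]], turn=[0,0,0,0,0], hand=0.03)

```text
time: 31.98
tool_pos: [0.5599, 0.1672, 0.1081]
tool_rot: [-0.0, -0.359, 0.933, 0.0]
contact_force: [-0.4, 0.7, 0.3]
gripper_width: 0.35
grasp_force: 0.0
```

```bash
python3 ms.py
```

```text
31.975 [0.55992587 0.1671611  0.10808544] [-3.33980603e-04 -3.58912519e-01  9.33371141e-01  8.01488289e-05] 0.34988144288457423
st 0.65 [281. 263.] 6778 [0.55967937 0.16724305] 0.023077037471439337 0.6146496815286624 pred [279.05090153 272.8385259 ]
stud pred [278.98914165 283.43412523]
```

play_rows(linear=[[0,0,0],[0,0,0],[0,0,0],[0,0,0],[0,0,0],[0,0,0]], turn=[0,0,0,0,0,0], hand=0)

```text
time: 32.83
tool_pos: [0.5604, 0.1672, 0.1088]
tool_rot: [0.0, -0.359, 0.933, -0.0]
contact_force: [0.3, -0.1, 1.7]
gripper_width: 0.121
grasp_force: 58.7
```

The opening is the same and the stopper is well centred, so that reading is just gripper offset. Lifting.

play_rows(linear=[[0,0,0.004],[0,0,0.006],[0,0,0.01],[0,0,0.015],[0,0,0.015],[0,0,0]], turn=[0,0,0,0,0,0])

```text
time: 33.58
tool_pos: [0.5615, 0.1674, 0.1612]
tool_rot: [0.002, -0.359, 0.933, -0.0]
contact_force: [0.0, -0.8, -1.1]
gripper_width: 0.125
grasp_force: 58.6
```

Run:
```python
from h import *
s=state();print(s['time'],s['tool_pos'],s['gripper_width'],s['grasp_force']);C=cam('wrist');f=grab_frame('wrist')
z=s['tool_pos'][2]
for x in trace('wrist','stopper')[:2]:
    c=outline(x['region']);print('st',round(x['p'],2),np.round(x['location']),x['region'].sum(),c.min(0),c.max(0),*circ(c,z-.001,C))
C=cam('scene');grab_frame('scene')
for x in trace('scene','stopper')[:2]: c=outline(x['region']);print(round(x['p'],2),np.round(x['location']),x['region'].sum(),*circ(c,z-.001,C),proj('',[.56,.167,z],C),proj('',[.56,.167,.108],C))
```

```text
33.575 [0.5615459  0.16744324 0.16119365] 0.12544140062057377 58.59324753284454
st 0.75 [281. 246.] 4767 [228 216] [334 316] [0.56052526 0.1671551 ] 0.022491265587735617 0.5534441805225653
0.54 [349. 222.] 62 [0.56803577 0.17333478] 0.016949752011849298 0.6285714285714286 [345.59029826 216.97014562] [343.67794162 232.63707636]
```

The stopper is held: it shows at the tool's height, centred, with a 22.5 mm radius. Carrying it over the cap.

play_rows(linear=[[-0.0095,-0.0347,0],[-0.013,-0.048,0],[-0.013,-0.048,0],[-0.013,-0.048,0],[-0.013,-0.048,0],[-0.013,-0.048,0],[-0.011,-0.048,0],[0,0,0]], turn=[0,0,0,0,0,0,0,0])

```text
time: 34.78
tool_pos: [0.4736, -0.1578, 0.1579]
tool_rot: [-0.0, -0.357, 0.934, 0.0]
contact_force: [-0.2, 0.6, 0.4]
gripper_width: 0.126
grasp_force: 58.6
```

play_rows(linear=[[0,0,-0.03],[0,0,-0.03],[0,0,-0.02],[0,0,-0.012],[0,0,-0.006],[0,0,0],[0,0,0]], turn=[0,0,0,0,0,0,0])

```text
time: 35.65
tool_pos: [0.4754, -0.1557, 0.0615]
tool_rot: [0.001, -0.359, 0.933, -0.001]
contact_force: [-0.3, -0.1, 0.3]
gripper_width: 0.12
grasp_force: 58.7
```

Run:
```python
from h import *
s=state();print(s['time'],s['tool_pos'],s['gripper_width'],s['grasp_force']);C=cam('wrist');f=grab_frame('wrist')
z=s['tool_pos'][2]
for t,h in(('stopper',z-.001),('cap',.047),('plate',.008)):
  for x in trace('wrist',t)[:2]:
    c=outline(x['region']);print(t,round(x['p'],2),np.round(x['location']),x['region'].sum(),c.min(0),c.max(0),*circ(c,h,C))
```

```text
35.65 [ 0.4753778  -0.15572959  0.0614547 ] 0.12049212578831271 58.65144610404968
stopper 0.92 [280. 248.] 4680 [228 216] [333 316] [ 0.47449508 -0.15590554] 0.022511505078946052 0.5515587529976019
cap 0.93 [281. 216.] 5713 [213 177] [347 288] [ 0.47182885 -0.15840638] 0.03149778862319387 0.6659528907922913
plate 0.82 [273. 178.] 16812 [176 122] [382 298] [ 0.47514745 -0.15673139] 0.05938110311720224 0.6051560379918589
```

play_rows(linear=[[0,0,-0.003],[0,0,-0.002],[0,0,-0.001],[0,0,-0.0005],[0,0,0]], turn=[0,0,0,0,0])

```text
time: 36.48
tool_pos: [0.4747, -0.1555, 0.0547]
tool_rot: [-0.0, -0.359, 0.933, 0.0]
contact_force: [-1.9, 0.9, 5.2]
gripper_width: 0.123
grasp_force: 59.2
```

Contact at the expected height with 5 N. Release, settle, then rise straight up.

play_rows(linear=[[0,0,0],[0,0,0],[0,0,0],[0,0,0]], turn=[0,0,0,0], hand=0.03)

```text
time: 36.98
tool_pos: [0.4746, -0.1554, 0.0538]
tool_rot: [-0.0, -0.359, 0.933, 0.0]
contact_force: [0.5, 0.4, -0.6]
gripper_width: 0.348
grasp_force: 0.0
```

play_rows(linear=[[0,0,0.005],[0,0,0.015],[0,0,0.03],[0,0,0.04],[0,0,0.05],[0,0,0.04],[0,0,0],[0,0,0]], turn=[0,0,0,0,0,0,0,0])

```text
time: 37.98
tool_pos: [0.4745, -0.1554, 0.2341]
tool_rot: [0.0, -0.359, 0.933, -0.0]
contact_force: [-0.1, -0.2, -0.4]
gripper_width: 0.35
grasp_force: 0.0
```

```bash
python3 meas.py
```

```text
37.975 [ 0.4744508  -0.15536416  0.23407361]
plate 0.72 [272. 147.] 6541 [ 0.47500049 -0.15628622] 0.05939103357740625 1.0
cap 0.86 [272. 164.] 1674 [ 0.47458849 -0.15581994] 0.03207805237444854 0.9897959183673469
cap 0.56 [394. 304.] 82 [0.49009203 0.01741839] 0.005505103979943899 0.96875
stopper 0.75 [278. 186.] 1973 [ 0.47453489 -0.15492049] 0.02284641977090619 1.0
```

The plate, cap and stopper are concentric within about 1.5 mm, with the right radii, and the arm is clear. Handing in.

```bash
python3 -c "
from plant import *
print(job_done())"
```

```text
the job is handed in; nothing more can be done
None
```

I handed the job in at about 38 s: the cap lies top up in the middle of the plate with the stopper stud up on it, both centred within about 1.5 mm, after the cap slipped from the grip on its first lift and was regripped and recentred; the judge returned no verdict.

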